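# Shut the open lift-over bolt on the screen board

### The arm

A 6-joint arm with a two-finger parallel gripper is mounted at the origin on the work surface; the furniture and walls round the work are solid. World frame = base frame: x ahead of the robot, y to its left, z up, the work surface at z = 0. Lengths are in m, angles in rad, forces in N, time in s.
With the tool pointing down it reaches from about 0.35 to 0.975 m from the base axis. Payload 17.4 kg.
Tool frame: the origin (TCP) lies between the finger pads; the fingertips stand ahead of it and the grasp point (between the pads) lies 11 mm behind it (r.nose_length is the z of the fingertips in the tool frame, in m); z points along the fingers, y is the direction in which the jaws open and shut (so a half turn about z gives the same grasp; the last joint's range is limited). The gripper opens to 85 mm and grips with 20 to 120 N. Pads are 22 mm wide; open, the fingers measure 114 mm over their backs; the gripper's body (76 mm by 85 mm) begins 54 mm behind the grasp point. The pads swing forward as they close: fully open they stand 13 mm farther back than shut.
Start: joints at [-1.214, 0.116, 1.442, -0, 1.584, -0.038], TCP at [0.26, -0.623, 0.214] pointing down, gripper open.
Joint ranges: [-2.83, 2.83], [-0.83, 2.19], [0.07, 2.5], [-1.14, 4.28], [0.01, 3], [-2.97, 2.97]. Speed limits (rad/s): [1.89, 1.89, 2.22, 3.14, 3.14, 3.14].

### API

Orientations are given as [roll, pitch, yaw] about the fixed x, y, z axes, in that order (R = Rz(yaw) Ry(pitch) Rx(roll)).
In Python, from bench import r gives the robot as it stands. The module is installed in compiled form; this text tells all that it offers.
- The arm moves only by the tool apply_moves, never from a script. Its argument "targets" is a list of rows, each a list of 6 numbers: the shift along the tool's x, y, z in cm, then the turn, a rotation vector about the tool's x, y, z in rad. In form: [[x, y, z, rx, ry, rz], ...]. A call has 1 to 8 rows; each row shifts and turns the commanded pose from where the row before left it, along the tool's axes as they then stand; what a row does not reach is not made up. A row lasts 1/8 s, in which the tool goes at most 62.5 mm and 10.7 degrees, less where a joint would pass 70% of its speed; a pose out of reach is approached as far as the arm can. A call with a gripper value outside its range is refused whole. "claw" is the opening, from 0 (shut) to 1 (fully open), set as the call begins (left out, the last holds). The fingers move at their own pace and stop on an object; "newtons" is the grip in N (left out, the last holds). Time passes only in rows, so rows that do not move let the fingers close. It gives the time, the measured TCP pose, the force and the opening at its end, in the units of the state.
- r.observe(): the state, without advancing time (a new reading comes with each control period).
- r.camera(name): name is "side" or "top"; returns a dict with "image" (400x640x3 uint8, red, green, blue), "depth" (400x640 float32, m along the optical axis (not along the pixel's ray), 0 where there is no reading), "camera_matrix" (3x3 intrinsics, pixels), "k1" (the pictures are not rectified: a ray, as slopes to the right and down, at radius r is drawn at 1 + k1 r^2 times it, then the intrinsics apply), "pose" (4x4, takes a point from camera to world coordinates). Camera axes: x right, y down, z forward; pixel columns grow to the right and rows downward; lengths in m; the calibration is good to about 2 mm. A picture is of the moment at which its call begins.
- r.sign_off(): hands the job in, once; it reports no verdict.
The state is a dict: "t": time; "joint_pos": joint angles; "joint_vel": joint speeds; "joint_torque": joint torques, N m; "tcp_pos": TCP position; "tcp_rot": TCP orientation; "contact_force": force on the tool from outside, world axes, zero at the start; "moment": the same for the moment, N m; "gripper_width": finger opening in m.
Only numpy, scipy, OpenCV 4.12 (cv2) and the standard library are available. Lean on these libraries where they do the work, as an engineer would, in place of code of your own. Each camera call takes 0.05 s, during which the arm holds its last target. There are 200 camera calls.

### The job

The small wooden test screen on the plywood board is held by two sliding bolts with black knobs, but one of them is still drawn back. Lift that bolt over the steel ridge in its way, slide it home over the edge of the screen and let it drop flat onto its bed again behind the ridge. Leave the other bolt shut and do not shift the screen.

Things in the scene. Friction and masses are not known exactly. Their poses are not given: they have to be found in the camera images.
- bolt_a: Fixed guide of the open bolt: wooden bed 150 x 50 x 17 mm on the board (bed top 29 mm above the worktop). Origin: on the board, under the knob at slide 0. +x: the way it slides to shut, to the screen; z up. Across the bed at x 25 to 35 mm a steel ridge 12 mm high; at x 104 to 118 mm a staple 72 mm above the board bridges the bar: close the fingers across the bolt (along y) to stay clear.
- bolt_a_knob (a point): Centre of the top of the open bolt's upright black knob: cylinder 26 mm across, 45 mm tall, top 97 mm above the worktop when down. It stands on a flat steel bar 24 mm wide, 8 mm thick; under the bar a cross shoe, 14 mm along x, 44 mm wide, rests on the bed and butts against the ridge. One part, about 0.25 kg. The two bolts are alike, about 130 mm apart; either may be the open one.
- bolt_a_bar (a joint): Slide of the open bolt along x of bolt_a, m: 0 drawn fully back (0 to 0.010 at the start), 0.060 fully home at its stop. About 1 N of friction. The shoe is stopped by the ridge at 0.018 unless raised; beyond 0.042 it lies free behind the ridge.
- bolt_a_lift (a joint): Height of the open bolt above its bed, m: 0 down, 0.026 the upper stop. The shoe passes the ridge only above 0.012. Released, it drops by its own weight.
- bolt_b_knob (a point): Centre of the top of the knob of the other, identical bolt, already shut: knob beyond its ridge, bar end lying over the screen's edge. To be left alone.
- screen: Loose wooden test screen lying on the plywood board (board top 12 mm above the worktop): 180 mm (x) x 240 x 28 mm, 0.45 kg, bars 26 mm wide with grey mesh between; origin at the centre of its underside. A shut bolt reaches about 30 mm over its near edge with 4 mm of air below.

How it is judged:
At the end, for the whole second after the job is handed in: The bolt that was open stands beyond its ridge (slid at least 44 mm of 60) and lies down on its bed (within 4 mm); the other bolt's knob is within 10 mm of where it was, and the screen within 15 mm (value of joint bolt_a_bar above 0.044 m and value of joint bolt_a_lift below 0.004 m and distance of bolt_b_knob from where it was at the start of the episode below 0.01 m and distance of screen from where it was at the start of the episode below 0.015 m); the robot touches nothing.
It also fails if it takes over 32 s, if anything falls off the work surface, if the arm or the gripper's body presses on something with over 40 N, if the wrist force passes 120 N, or if a joint passes its speed limit or range.

## Working session

There is one attempt and no reset: what is moved stays moved. The work goes in short steps, Python scripts to look and compute and a tool call to move; the robot and the scene stay as the last step left them, time stands still between calls to the robot, and variables do not carry over. Pictures are saved under pics/ and viewed, about 8 in all and at most 12, crops included, and the job is handed in when it is done.

Besides the shell and the picture viewer there is one more tool, called after "Request:" by a JSON object that holds its "method" and its "body", one argument or row to a line. apply_moves: Moves the arm, as the interface text tells. Its arguments: {"type":"object","properties":{"targets":{"type":"array","items":{"type":"array","items":{"type":"number"}}},"claw":{"type":"number"},"newtons":{"type":"number"}},"required":["targets"]}

```bash
mkdir -p pics; cat > h.py <<'E'
import numpy as np, cv2
from bench import r
def cast(c,u,v,z):
    K=c["camera_matrix"];d=np.array([(u-K[0,2])/K[0,0],(v-K[1,2])/K[1,1]]);s=d.copy()
    for _ in range(20): s=d/(1+c["k1"]*(s@s))
    T=c["pose"];w=T[:3,:3]@np.array([*s,1]);o=T[:3,3]
    return o+w*(z-o[2])/w[2]
def snap(n,f):
    c=r.camera(n);cv2.imwrite(f"pics/{f}.png",c["image"][:,:,::-1]);return c
E
python3 - <<'E'
from h import *
import pickle
for n in("top","side"):
    c=snap(n,n+"0");pickle.dump(c,open(n+"0.pkl","wb"));print(n,c["pose"].round(3).tolist(),c["k1"],c["camera_matrix"].tolist())
print(r.observe(),r.nose_length)
E
```

```text
top [[0.029, -0.999, 0.018, 0.6], [-0.999, -0.029, 0.015, -0.229], [-0.015, -0.018, -1.0, 0.934], [0.0, 0.0, 0.0, 1.0]] -0.06625631101419353 [[424.9721188127625, 0.0, 319.43075079713725], [0.0, 424.9721188127625, 192.99521597678935], [0.0, 0.0, 1.0]]
side [[0.998, -0.028, 0.065, 0.582], [-0.067, -0.653, 0.754, -0.875], [0.021, -0.757, -0.654, 0.643], [0.0, 0.0, 0.0, 1.0]] -0.05053161299534979 [[361.3129651914376, 0.0, 321.36871556177897], [0.0, 361.3129651914376, 202.48108651312074], [0.0, 0.0, 1.0]]
{'t': 0.1, 'joint_pos': array([-1.21380211e+00,  1.16477623e-01,  1.44220626e+00,  9.43877748e-06,
        1.58399190e+00, -3.77919536e-02]), 'joint_vel': array([-0.00066849, -0.00169877, -0.00282073, -0.00012572, -0.00052395,
       -0.0001394 ]), 'joint_torque': array([ 1.11757181e-03, -7.33668780e+01, -6.33788538e+01, -7.71415716e-05,
        5.34147475e-03,  7.35890035e-05]), 'tcp_pos': array([ 0.25954661, -0.62290382,  0.21330446]), 'tcp_rot': array([-3.14051065e+00, -5.03552207e-05,  3.94786260e-01]), 'contact_force': array([ 0.81970866,  0.24738963, -0.03084975]), 'moment': array([-0.00870765,  0.03208739,  0.02499842]), 'gripper_width': 0.08533968819489055} 0.008
```

View pics/top0.png

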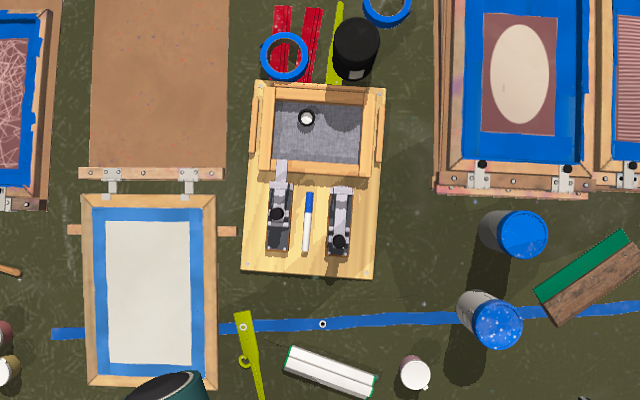

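View pics/side0.png

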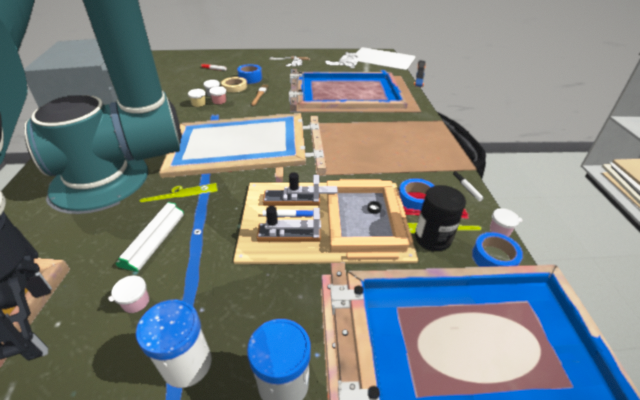

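The open bolt is the right one in the top view, with its knob near (339,241). The shut bolt's knob is near (278,214). I'll zoom in on both and measure.

```bash
python3 - <<'E'
from h import *
import pickle
t=pickle.load(open("top0.pkl","rb"));s=pickle.load(open("side0.pkl","rb"))
a=cv2.resize(t["image"][160:285,235:395],(800,625),interpolation=cv2.INTER_CUBIC)[:300*2]
b=cv2.resize(s["image"][165:270,230:420],None,fx=4,fy=4,interpolation=cv2.INTER_CUBIC)
cv2.imwrite("pics/a.png",a[:,:,::-1]);cv2.imwrite("pics/b.png",b[:,:,::-1])
for n,u,v in(("A",339,241),("B",278,214)): print(n,cast(t,u,v,.097).round(4))
for n,u,v in(("A",272,209),("B",294,176)): print(n,cast(s,u,v,.097).round(4))
E
```

```text
A [ 0.5214 -0.2578  0.097 ]
B [ 0.5709 -0.1361  0.097 ]
A [ 0.5233 -0.2621  0.097 ]
B [ 0.5741 -0.1395  0.097 ]
```

View pics/a.png

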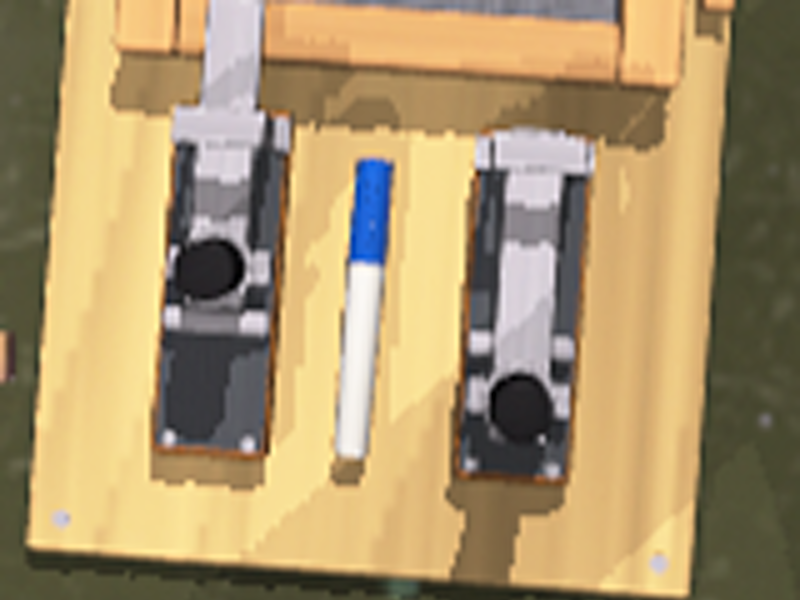

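View pics/b.png

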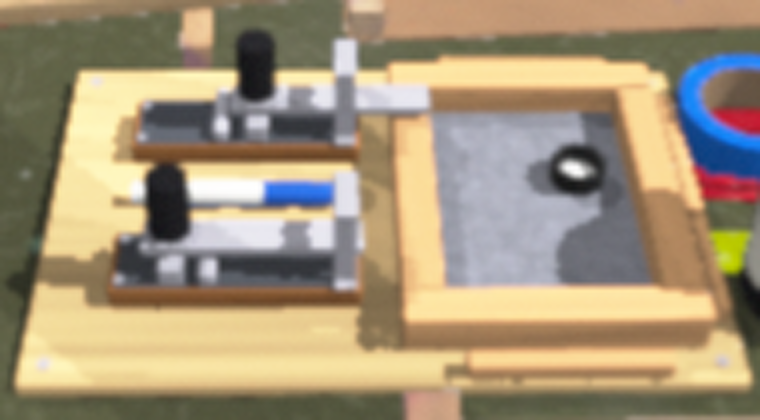

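Picture a: the right bolt is drawn back, knob at crop (521,408), ridge pegs in front of it at (480–565,345) and its staple at (535,152). The left bolt is shut over the screen. Picture b agrees. Next I work out the slide direction and the tool-frame moves.

```bash
python3 - <<'E'
from h import *
import pickle
from scipy.spatial.transform import Rotation as R
t=pickle.load(open("top0.pkl","rb"));s=pickle.load(open("side0.pkl","rb"))
f=lambda x,y,z:cast(t,235+x/5,160+y/5,z)
for n,p,q,z in(("bedR",(567,480),(593,175),.029),("bedL",(457,475),(478,160),.029),("boardL",(30,548),(68,0),.012),("boardR",(690,597),(733,10),.012)):
    a,b=f(*p,z),f(*q,z);d=b-a;print(n,a.round(4),b.round(4),np.degrees(np.arctan2(d[1],d[0])).round(2))
S=cast(s,230+167/4,165+170/4,.097);print(S)
# knob dark blob
for n,c,(u,v) in(("top",t,(339,241)),("side",s,(272,215))):
    g=c["image"].max(2);m=(g<45).astype(np.uint8);k,l,st,ce=cv2.connectedComponentsWithStats(m)
    print(n,st[l[v,u]],ce[l[v,u]])
print(t["depth"][238:245,337:342].round(3))
E
```

```text
bedR [ 0.4837 -0.281   0.029 ] [ 0.6136 -0.2884  0.029 ] -3.25
bedL [ 0.4844 -0.2342  0.029 ] [ 0.6186 -0.2393  0.029 ] -2.17
boardL [ 0.4444 -0.0494  0.012 ] [ 0.6837 -0.0587  0.012 ] -2.23
boardR [ 0.4323 -0.3367  0.012 ] [ 0.6873 -0.3484  0.012 ] -2.61
[ 0.52256155 -0.25693281  0.097     ]
top [333 235  13  14 133] [338.64661654 241.52631579]
side [267 207   9  18 135] [271.08888889 215.51851852]
[[0.837 0.837 0.835 0.835 0.834]
 [0.834 0.836 0.834 0.833 0.   ]
 [0.836 0.835 0.837 0.835 0.833]
 [0.836 0.836 0.833 0.837 0.835]
 [0.835 0.836 0.833 0.834 0.834]
 [0.834 0.836 0.836 0.832 0.834]
 [0.837 0.837 0.837 0.836 0.835]]
```

```bash
python3 - <<'E'
import pickle
t=pickle.load(open("top0.pkl","rb"));d=t["depth"]
print("jar tops z",.934-d[322,490],.934-d[235,520], "max z right", .934-d[200:360,380:600][d[200:360,380:600]>0].min())
E
```

```text
jar tops z 0.1419465 0.14040148 max z right 0.14901358
```

Request:
{"method": "apply_moves", "body": {
  "targets": [
    [0, 0, -2, 0, 0, 0.147],
    [0, 0, -1, 0, 0, 0.147],
    [0, 0, 0, 0, 0, 0.146],
    [0, 0, 0, 0, 0, 0]
  ],
  "claw": 1,
  "newtons": 40
}}

```text
t: 0.6
tcp_pos: [0.2596, -0.623, 0.2436]
tcp_rot: [-3.141, 0.0, -0.044]
contact_force: [0.1, -0.8, -1.0]
gripper_width: 0.0855
```

Request:
{"method": "apply_moves", "body": {
  "targets": [
    [3.05, -4.7, 0, 0, 0, 0],
    [3.05, -4.7, 0, 0, 0, 0],
    [3.05, -4.7, 0, 0, 0, 0],
    [3.05, -4.7, 0, 0, 0, 0],
    [3.05, -4.7, 0, 0, 0, 0],
    [3.05, -4.7, 0, 0, 0, 0],
    [3.05, -4.7, 0, 0, 0, 0],
    [3.05, -4.7, 0, 0, 0, 0]
  ]
}}

```text
t: 1.6
tcp_pos: [0.521, -0.2568, 0.2438]
tcp_rot: [-3.141, 0.0, -0.041]
contact_force: [0.3, -1.1, -0.6]
gripper_width: 0.0855
```

Request:
{"method": "apply_moves", "body": {
  "targets": [
    [0, 0, 4, 0, 0, 0],
    [0, 0, 4, 0, 0, 0],
    [0, 0, 3, 0, 0, 0],
    [0, 0, 0, 0, 0, 0],
    [0, 0, 0, 0, 0, 0]
  ]
}}

```text
t: 2.22
tcp_pos: [0.5207, -0.2588, 0.1354]
tcp_rot: [3.141, -0.001, -0.044]
contact_force: [-0.9, -0.3, 0.4]
gripper_width: 0.0851
```

```bash
python3 - <<'E'
from h import *
c=snap("side","s1");b=cv2.resize(c["image"][120:270,180:380],None,fx=4,fy=4,interpolation=cv2.INTER_CUBIC)
cv2.imwrite("pics/s1c.png",b[:,:,::-1])
E
```

```text
(no output)
```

View pics/s1c.png

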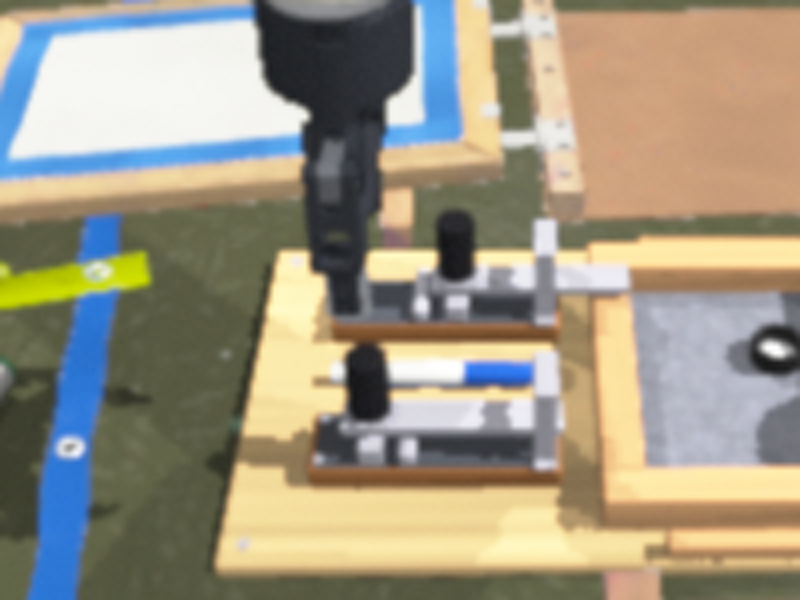

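Picture 5: the gripper hangs above and slightly behind the knob (fingertips at crop (347,310), knob top at (367,352)). That fits perspective, since the tips are higher. Now I descend and close.

Request:
{"method": "apply_moves", "body": {
  "targets": [
    [0, 0, 2, 0, 0, 0],
    [0, 0, 2, 0, 0, 0],
    [0, 0, 1.5, 0, 0, 0],
    [0, 0, 1.0, 0, 0, 0],
    [0, 0, 0, 0, 0, 0],
    [0, 0, 0, 0, 0, 0]
  ]
}}

```text
t: 3.02
tcp_pos: [0.5206, -0.2586, 0.0696]
tcp_rot: [3.141, -0.001, -0.045]
contact_force: [1.1, 0.5, 0.5]
gripper_width: 0.0858
```

Request:
{"method": "apply_moves", "body": {
  "targets": [
    [0, 0, 0, 0, 0, 0],
    [0, 0, 0, 0, 0, 0],
    [0, 0, 0, 0, 0, 0],
    [0, 0, 0, 0, 0, 0],
    [0, 0, 0, 0, 0, 0],
    [0, 0, 0, 0, 0, 0],
    [0, 0, 0, 0, 0, 0],
    [0, 0, 0, 0, 0, 0]
  ],
  "claw": 0,
  "newtons": 40
}}

```text
t: 4.03
tcp_pos: [0.5205, -0.2583, 0.0694]
tcp_rot: [-3.141, -0.0, -0.045]
contact_force: [-1.1, 3.7, 4.2]
gripper_width: 0.0243
```

```bash
python3 - <<'E'
from h import *
c=snap("side","s2");b=cv2.resize(c["image"][120:270,180:380],None,fx=4,fy=4,interpolation=cv2.INTER_CUBIC)
cv2.imwrite("pics/s2c.png",b[:,:,::-1]);print(r.observe()["moment"])
E
```

```text
[ 0.6958083   0.09233771 -0.06662621]
```

View pics/s2c.png

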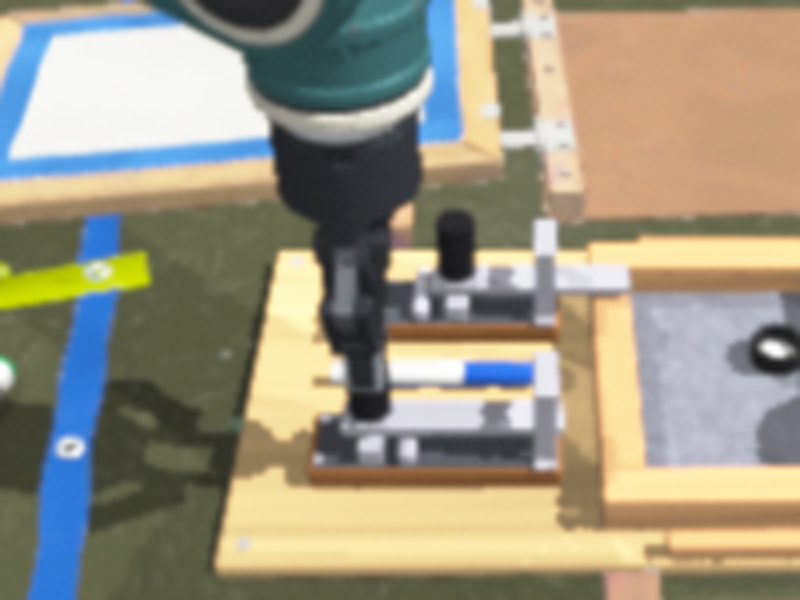

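Picture 6: the fingers hold the knob at crop (368,385), opening 24 mm against a 26 mm knob. Next is a 19 mm lift.

Request:
{"method": "apply_moves", "body": {
  "targets": [
    [0, 0, -0.5, 0, 0, 0],
    [0, 0, -0.5, 0, 0, 0],
    [0, 0, -0.5, 0, 0, 0],
    [0, 0, -0.4, 0, 0, 0],
    [0, 0, 0, 0, 0, 0],
    [0, 0, 0, 0, 0, 0]
  ]
}}

```text
t: 4.82
tcp_pos: [0.5204, -0.2584, 0.0881]
tcp_rot: [-3.141, -0.0, -0.045]
contact_force: [1.0, 5.1, -2.5]
gripper_width: 0.024
```

Request:
{"method": "apply_moves", "body": {
  "targets": [
    [0.5, 0, 0, 0, 0, 0],
    [0.5, 0, 0, 0, 0, 0],
    [0.5, 0, 0, 0, 0, 0],
    [0.5, 0, 0, 0, 0, 0],
    [0, 0, 0, 0, 0, 0],
    [0, 0, 0, 0, 0, 0]
  ]
}}

```text
t: 5.58
tcp_pos: [0.5405, -0.2592, 0.088]
tcp_rot: [-3.141, -0.0, -0.045]
contact_force: [1.1, 5.9, -2.2]
gripper_width: 0.0237
```

```bash
python3 - <<'E'
from h import *
c=snap("side","s3");b=cv2.resize(c["image"][120:270,180:380],None,fx=4,fy=4,interpolation=cv2.INTER_CUBIC)
cv2.imwrite("pics/s3c.png",b[:,:,::-1])
E
```

```text
(no output)
```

View pics/s3c.png

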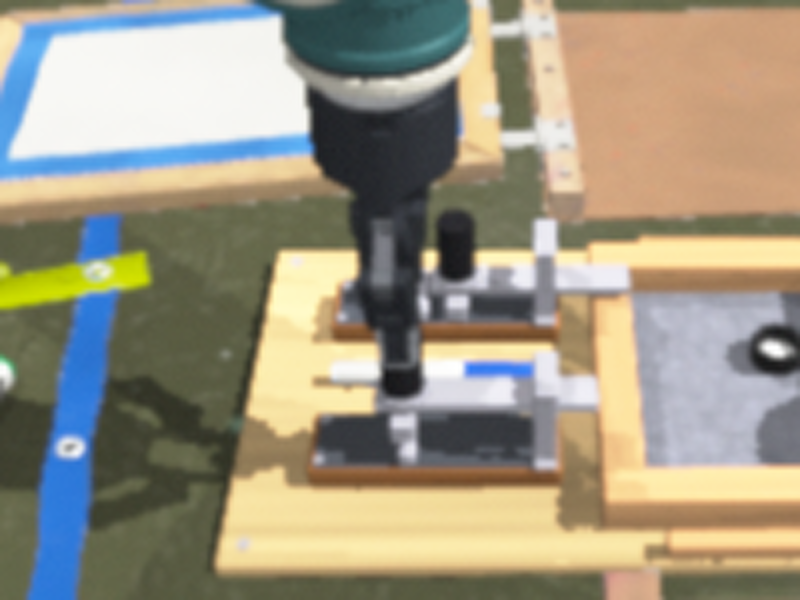

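Picture 7: the bolt is raised, its bar is clear of the ridge, and the bar end is now past the staple at crop (580,390). I'll slide it on.

Request:
{"method": "apply_moves", "body": {
  "targets": [
    [0.5, 0, 0, 0, 0, 0],
    [0.5, 0, 0, 0, 0, 0],
    [0.5, 0, 0, 0, 0, 0],
    [0.5, 0, 0, 0, 0, 0],
    [0.5, 0, 0, 0, 0, 0],
    [0.4, 0, 0, 0, 0, 0],
    [0, 0, 0, 0, 0, 0],
    [0, 0, 0, 0, 0, 0]
  ]
}}

```text
t: 6.62
tcp_pos: [0.5695, -0.2605, 0.0879]
tcp_rot: [-3.141, -0.0, -0.045]
contact_force: [1.5, 6.0, -2.0]
gripper_width: 0.0238
```

Request:
{"method": "apply_moves", "body": {
  "targets": [
    [0.2, 0, 0, 0, 0, 0],
    [0.2, 0, 0, 0, 0, 0],
    [0, 0, 0, 0, 0, 0]
  ]
}}

```text
t: 7.0
tcp_pos: [0.5721, -0.2606, 0.0872]
tcp_rot: [-3.141, 0.004, -0.045]
contact_force: [-9.0, 5.4, -2.9]
gripper_width: 0.0237
```

Request:
{"method": "apply_moves", "body": {
  "targets": [
    [0, 0, 0.5, 0, 0, 0],
    [0, 0, 0.5, 0, 0, 0],
    [0, 0, 0.4, 0, 0, 0],
    [0, 0, 0.3, 0, 0, 0],
    [0, 0, 0.1, 0, 0, 0],
    [0, 0, 0, 0, 0, 0],
    [0, 0, 0, 0, 0, 0]
  ]
}}

```text
t: 7.88
tcp_pos: [0.5721, -0.2606, 0.0695]
tcp_rot: [-3.141, 0.003, -0.045]
contact_force: [-9.1, 5.6, -1.0]
gripper_width: 0.0238
```

It reached its stop at 9 N. I'll relieve the load, then open.

Request:
{"method": "apply_moves", "body": {
  "targets": [
    [-0.2, 0, 0, 0, 0, 0],
    [0, 0, 0.05, 0, 0, 0],
    [0, 0, 0, 0, 0, 0]
  ]
}}

```text
t: 8.25
tcp_pos: [0.5712, -0.2606, 0.0695]
tcp_rot: [-3.141, 0.0, -0.045]
contact_force: [-0.5, 4.7, -1.1]
gripper_width: 0.0238
```

Request:
{"method": "apply_moves", "body": {
  "targets": [
    [0, 0, 0, 0, 0, 0],
    [0, 0, 0, 0, 0, 0],
    [0, 0, 0, 0, 0, 0],
    [0, 0, 0, 0, 0, 0],
    [0, 0, 0, 0, 0, 0],
    [0, 0, 0, 0, 0, 0],
    [0, 0, 0, 0, 0, 0],
    [0, 0, 0, 0, 0, 0]
  ],
  "claw": 1
}}

```text
t: 9.25
tcp_pos: [0.5713, -0.2608, 0.0695]
tcp_rot: [3.142, -0.0, -0.045]
contact_force: [0.5, 0.5, -0.6]
gripper_width: 0.0857
```

Request:
{"method": "apply_moves", "body": {
  "targets": [
    [0, 0, -2, 0, 0, 0],
    [0, 0, -3, 0, 0, 0],
    [0, 0, -4, 0, 0, 0],
    [0, 0, -4, 0, 0, 0],
    [-5, 0, 0, 0, 0, 0],
    [-5, 0, 0, 0, 0, 0],
    [-5, 0, 0, 0, 0, 0],
    [0, 0, 0, 0, 0, 0]
  ]
}}

```text
t: 10.25
tcp_pos: [0.4196, -0.2541, 0.2018]
tcp_rot: [3.14, -0.003, -0.047]
contact_force: [-0.4, 0.7, 1.0]
gripper_width: 0.0855
```

```bash
python3 - <<'E'
from h import *
c=snap("side","s4");t=snap("top","t4")
b=cv2.resize(c["image"][165:270,230:420],None,fx=3,fy=3,interpolation=cv2.INTER_CUBIC)
a=cv2.resize(t["image"][160:260,235:395],(570,285),interpolation=cv2.INTER_CUBIC)
cv2.imwrite("pics/f.png",np.vstack([b,a])[:,:,::-1][:600])
E
```

```text
(no output)
```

View pics/f.png

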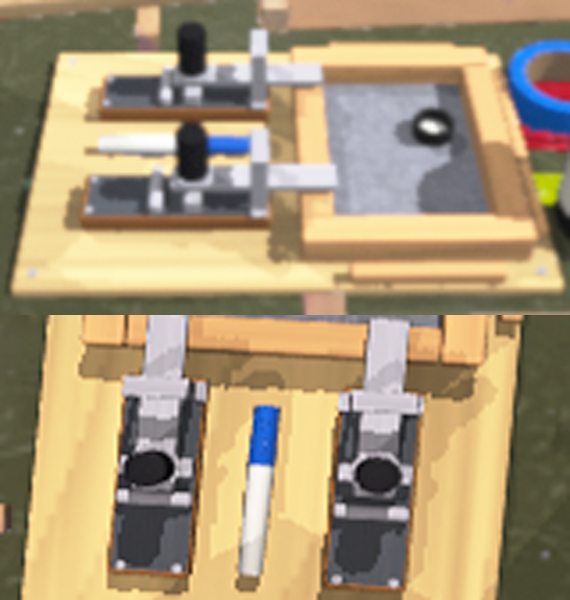

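Picture 8: both bolts are shut alike, with knobs at (190,150) and (190,48), and the shoe lies behind the ridge. The bar lies over the screen edge. One numeric check, then I hand it in.

```bash
python3 - <<'E'
from h import *
import pickle
t0=pickle.load(open("top0.pkl","rb"));s0=pickle.load(open("side0.pkl","rb"))
t=r.camera("top");s=r.camera("side")
def blob(c,u,v):
    m=(c["image"].max(2)<45).astype(np.uint8);_,l,st,ce=cv2.connectedComponentsWithStats(m)
    k=l[v,u];return cast(c,*ce[k],.097).round(4) if k else None
print("B",blob(t0,278,214),blob(t,278,214))
d=t["depth"];p=[int(235+377/3.56),int(160+160/2.85)]
print("A",blob(t,*p),"depth",np.median(d[p[1]-1:p[1]+2,p[0]-1:p[0]+2]),"B depth",np.median(d[212:216,276:280]))
for n,a,b,(y0,y1,x0,x1) in(("screen top",t0,t,(80,155,255,385)),("screen side",s0,s,(180,250,345,405))):
    f=lambda c:cv2.cvtColor(c["image"][y0:y1,x0:x1],cv2.COLOR_RGB2GRAY).astype(np.float32)
    print(n,cv2.phaseCorrelate(f(a),f(b)))
print(r.observe()["contact_force"]);print(r.sign_off())
E
```

```text
B [ 0.5718 -0.1324  0.097 ] [ 0.5718 -0.1325  0.097 ]
A [ 0.5706 -0.2592  0.097 ] depth 0.834938 B depth 0.83814687
screen top ((0.491416188501006, 0.5083470715192249), 0.9973404484501591)
screen side ((0.02486918307091912, 0.03269854304139841), 0.9907856304336478)
[-0.57901843 -0.31043804 -0.228188  ]
the job is handed in; nothing more can be done
None
```

The open bolt is now shut and down on its bed behind the ridge. I gripped its knob across the bolt, lifted it 19 mm and slid it about 51 mm until it met its stop at roughly 9 N. I then lowered it, let go and moved the arm clear. The job was handed in at about 10.4 s; no verdict is reported.

Last checks before hand-in:
- **Bolt moved:** its knob went from x = 0.521 to 0.571. Its top is at the same height as at the start (camera depth 0.835 m both times), so the bolt is down. The final picture shows it lying like the other bolt, with its bar over the screen's edge.
- **Other bolt:** its knob is within about 0.1 mm of where it was.
- **Screen:** the side view shows a shift of under 0.05 px. The top view gives about 0.5 px (around 1 mm). That is a small disagreement, but far below the 15 mm limit.
- **Robot:** it is touching nothing, with residual force under 1 N.

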